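# Seat the filter collar on the light-sensor slide and hold it down

### The job

First push the grey carriage along its rail until it rests against the end stop. Then take the round knurled filter collar on top of it, press it down lightly and turn it clockwise (seen from above) until its hidden keyway drops over the pin, and push it fully home against its spring. Finish while still holding the collar fully down, with the carriage still against the stop; leave the vial, dish and tape roll standing nearby alone.

Things in the scene. Friction and masses are not known exactly. Their poses are not given: they have to be found in the camera images.
- sensor_rail: Flat aluminium slide rail fixed to the worktop, 290 mm long (its y axis), 70 mm wide (x), 21 mm high. Origin: centre of its underside, on the worktop. The dark steel end stop (64 x 20 mm, top 42 mm high) stands at its -y end, a lower keeper (24 mm high) at its +y end. A tall PC tower stands to the right (x over 0.47, y -0.5 to -0.27): swing in from the start round its robot side.
- carriage (a joint): Travel of the grey carriage toward the end stop (rail -y), m: 0 farthest, 0.120 against the stop. About 8 N slides it; it stays where left. Carriage: 64 mm wide, 110 mm long, top 44 mm above the worktop. The collar's axis is 45 mm from its stop-side end, 65 mm from its other end, and in the rail frame at x = 0, y = 0.040 minus this value.
- tab (a point): Centre of the top edge of the carriage's upright thumb tab: 30 mm wide across the rail (x), 12 mm thick along it (y), 22 mm high above the carriage (top 66 mm above the worktop), 55 mm from the collar's axis on the side away from the stop. Push its outer face (+y) toward the stop, or pinch it. Axes as the rail.
- filter_collar: Round knurled aluminium collar with a glass filter on top, 50 mm diameter, 35 mm tall, on the carriage; turns about its upright axis and travels down against a spring. Origin: centre of its top face, 98 mm above the worktop when up, 88 mm when home; axes as the rail (they do not turn with it). Turns with light friction (0.04 N m), stays at the angle where it is left.
- collar_travel (a joint): How far the collar is pushed down, in m: 0 up (a spring pushes it back there when it is let go); about 0.003 when pressed lightly onto the pin with the keyway not over it (up to 0.005 if pressed hard); 0.010 fully home, possible only with the keyway over the pin. The spring pushes up with 4 N at 0 and 8 N at 0.010.
- vial: Bystander: small screw-cap vial, 26 mm diameter, 49 mm tall, upright beside the rail. Origin: centre of its underside.
- petri_dish: Bystander: petri dish, 83 mm diameter, 17 mm high, beside the rail. Origin: centre of its underside.
- label_tape: Bystander: roll of label tape, 66 mm diameter, 20 mm high, lying beside the rail. Origin: centre of its underside.
- pin (a point): Hidden pin inside the collar, on the collar's axis at the height of the pin's foot (66 mm above the worktop). The pin: 5 mm diameter, round head, 13 mm off the axis. One keyway, 9 mm wide, in the collar's underside fits over it (within about 0.15 rad either way). At the start the keyway is 0.4 to 1.25 rad short: turn the collar clockwise from above. In the keyway, the pin blocks turning.

How it is judged:
By the outcome, as a careful person would: the job done as asked, in the order asked, and still so for the second after the job is handed in, while the arm keeps its last pose, push and grip.
It also fails if it takes over 58 s, if anything falls off the work surface, if the arm or the gripper's body presses on something with over 40 N, if the wrist force passes 120 N, or if a joint passes its speed limit or range.

### The arm

A 6-joint arm with a two-finger parallel gripper is mounted at the origin on a cart in front of the work surface, level with it; the furniture and walls round the work are solid. World frame = base frame: x ahead of the robot, y to its left, z up, the work surface at z = 0. Lengths are in m, angles in degrees, forces in N, time in s.
With the tool pointing down it reaches from about 0.4 to 0.825 m from the base axis. Payload 7 kg.
Tool frame: the origin (TCP) lies between the finger pads; the fingertips stand 11 mm ahead of it and the grasp point (between the pads) lies 8 mm behind it; z points along the fingers, y is the direction in which the jaws open and shut (so a half turn about z gives the same grasp; the last joint's range is limited). The gripper opens to 88 mm and grips with 3 to 60 N. Pads are 19 mm wide; open, the fingers measure 130 mm over their backs; the gripper's body (78 mm by 193 mm) begins 47 mm behind the grasp point.
Start: joints at [91.278, 20.546, 0.682, 0, -70.136, -16.507], TCP at [0.177, 0.651, 0.203] pointing down, gripper open.
Joint ranges: [-176.03, 176.03], [-82.01, 121.73], [-58.28, 71.71], [-173.87, 95.51], [-174.79, -0.11], [-173.66, 173.66]. Speed limits (degrees/s): [136.94, 136.94, 172.46, 180, 180, 180].

### API

Orientations are given as [roll, pitch, yaw] about the fixed x, y, z axes, in that order (R = Rz(yaw) Ry(pitch) Rx(roll)).
In Python, from plant import r gives the robot as it stands.
- The arm moves only by the shell command python3 -m inch 'ROWS' [OPENING] [FORCE]. ROWS is JSON, a list of rows, each an object of numbers: "x", "y", "z": the shift along the tool's x, y, z as a fraction of full scale; "yaw": the turn about the tool's z as a fraction of full scale. In form: [{"x": .., "y": .., "z": .., "yaw": ..}, ...]. A call has 1 to 5 rows; each row shifts and turns the pose as measured when the row begins, along the tool's axes as they then stand; what a row does not reach is not made up. Full scale, the value 1, is 0.025 m for a shift and 4 degrees for a turn. A row lasts 1/12 s, in which the tool goes at most 41.7 mm and 7.16 degrees, less where a joint would pass 70% of its speed; a pose out of reach is approached as far as the arm can. A call with a number of a shift or a turn outside -1 to 1 is refused whole. A call with a gripper value outside its range is refused whole. OPENING is the opening, from -1 (shut) to 1 (fully open), set as the call begins (- or left out, the last holds). The fingers move at their own pace and stop on an object; FORCE is the grip in N (left out, the last holds). Time passes only in rows, so rows that do not move let the fingers close. It gives the time, the measured TCP pose, the force and the opening at its end, in the units of the state.
- r.get_state(): the state, without advancing time (a new reading comes with each control period).
- r.capture(name): name is "side" or "top" or "wrist"; returns (picture, depth): 384x512x3 uint8, red, green, blue; 384x512 float32, m along the optical axis (not along the pixel's ray), 0 where there is no reading.
- r.camera_info(name): a dict with "mtx" (3x3 intrinsics, pixels), "k1" (the pictures are not rectified: a ray, as slopes to the right and down, at radius r is drawn at 1 + k1 r^2 times it, then the intrinsics apply), "pose" (4x4, takes a point from camera to world coordinates). Camera axes: x right, y down, z forward; pixel columns grow to the right and rows downward; lengths in m; the calibration is good to about 2 mm. A picture is of the moment at which its call begins: read the wrist's pose just before it. camera_info takes no time and is no camera call; for the wrist camera it gives the pose at the moment of the call.
- r.close_job(): hands the job in, once; it reports no verdict.
The state is a dict: "time_s": time; "joints": joint angles; "qd": joint speeds; "joint_torque": joint torques, N m; "tcp_pos": TCP position; "eef_rot": TCP orientation; "contact_force": force on the tool from outside, world axes, zero at the start; "moment": the same for the moment, N m; "gripper_width": finger opening in m.
Only numpy, scipy, OpenCV 4.12 (cv2) and the standard library are available. Lean on these libraries where they do the work, as an engineer would, in place of code of your own. Each camera call takes 0.05 s, during which the arm holds its last target. There are 200 camera calls.

## Working session

There is one attempt and no reset: what is moved stays moved. The work goes in short steps, Python scripts to look and compute and a shell command to move; the robot and the scene stay as the last step left them, time stands still between calls to the robot, and variables do not carry over. Pictures are saved under pics/ and viewed, about 8 in all and at most 12, crops included, and the job is handed in when it is done.

```bash
ls; mkdir -p pics
cat > h.py <<'E'
import numpy as np, cv2
from plant import r
def snap(n,f):
    info=r.camera_info(n); im,d=r.capture(n)
    cv2.imwrite(f'pics/{f}.png',im[:,:,::-1]); np.savez(f'pics/{f}.npz',im=im,d=d,mtx=info['mtx'],k1=info['k1'],pose=info['pose'])
    return im,d
def ray(c,u,v):
    x,y=cv2.undistortPoints(np.array([[[u,v]]],float),np.array(c['mtx']),np.array([float(c['k1']),0,0,0]))[0,0]
    return np.array([x,y,1.])
def plane(c,u,v,z):
    P=np.array(c['pose']); d=P[:3,:3]@ray(c,u,v); o=P[:3,3]; return o+d*(z-o[2])/d[2]
def deproj(c,u,v):
    P=np.array(c['pose']); return P[:3,:3]@(ray(c,u,v)*c['d'][int(v),int(u)])+P[:3,3]
E
python3 - <<'E'
from h import *
print(r.get_state())
a,_=snap('top','t0'); b,_=snap('side','s0')
for n in('top','side'): print(np.round(r.camera_info(n)['pose'],3))
E
```

```text
pics
{'time_s': 0.0, 'joints': array([ 9.12769794e+01,  2.05925385e+01,  6.32134459e-01, -1.83957490e-02,
       -7.01350416e+01, -1.65061397e+01]), 'qd': array([ 0.09598453, -0.04163968, -0.01212226, -0.03599579, -0.04518633,
        0.05185699]), 'joint_torque': array([-2.20297239e-03, -5.82724464e+01,  2.93053633e+01,  6.99750736e+00,
        6.80579193e-03, -1.65612096e-04]), 'tcp_pos': array([0.17722002, 0.6507669 , 0.20220323]), 'eef_rot': array([ 1.79903574e+02, -1.05399698e-02, -1.52354168e+01]), 'contact_force': array([-0.6551297 , -0.32294062, -0.36688169]), 'moment': array([ 0.00376806,  0.03664487, -0.01063287]), 'gripper_width': 0.08759569314132919}
[[ 0.017 -0.975  0.222  0.378]
 [-1.    -0.018 -0.003  0.178]
 [ 0.007 -0.222 -0.975  0.941]
 [ 0.     0.     0.     1.   ]]
[[ 0.956 -0.126  0.265  0.366]
 [-0.292 -0.465  0.836 -0.532]
 [ 0.018 -0.876 -0.481  0.507]
 [ 0.     0.     0.     1.   ]]
```

View pics/t0.png

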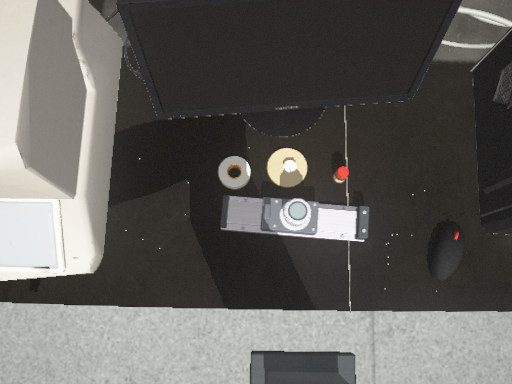

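View pics/s0.png

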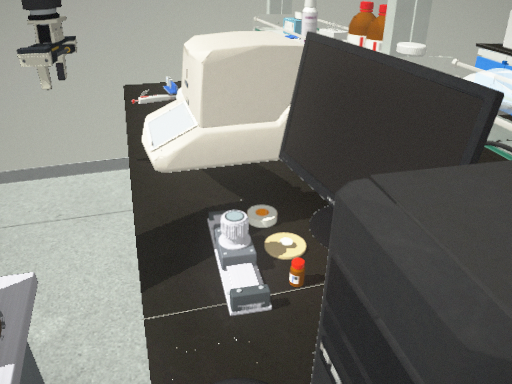

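The top view has world +x up and +y left. The rail runs from (222,212) to the stop at (368,224), with the collar at (297,210) and the tab at about (270,213). The dish, tape roll and vial are on its far side. The side view confirms this layout and shows a cream machine on the left. Next I'll measure these.

Run:
```python
from h import *
t=np.load('pics/t0.npz'); 
# world map of all pixels
v,u=np.mgrid[0:384,0:512]; uv=np.stack([u,v],-1).reshape(-1,1,2).astype(float)
n=cv2.undistortPoints(uv,t['mtx'],np.array([float(t['k1']),0,0,0]))[:,0]
d=t['d'].reshape(-1,1); P=t['pose']
W=((np.c_[n,np.ones(len(n))]*d)@P[:3,:3].T+P[:3,3]).reshape(384,512,3); ok=t['d']>0
np.save('pics/W.npy',W)
def st(m,name):
    p=W[m&ok]; print(name,len(p),p.min(0).round(3),p.max(0).round(3),np.median(p,0).round(3))
roi=np.zeros((384,512),bool); roi[190:245,215:375]=1
X=W[...,2]
m=roi&(X>.012)&(X<.12); st(m,'railall')
p=W[m&ok][:,:2].astype(np.float32); rect=cv2.minAreaRect(p); print('rect',rect)
for zlo,zhi in((.09,.105),(.06,.075),(.04,.05),(.015,.027)):
    mm=roi&(X>zlo)&(X<zhi); st(mm,(zlo,zhi)); print(cv2.minAreaRect(W[mm&ok][:,:2].astype(np.float32)))
# collar top circle
top=roi&(X>.09)&ok; print(cv2.minEnclosingCircle(W[top][:,:2].astype(np.float32)))
for nm,(a,b,c,e) in dict(tape=(150,192,212,255),dish=(145,192,262,312),vial=(160,187,330,352)).items():
    q=np.zeros_like(roi); q[a:b,c:e]=1; st(q&(X>.008),nm)
for nm,(a,b,c,e) in dict(mach=(0,275,0,125),mon=(0,130,130,440)).items():
    q=np.zeros_like(roi); q[a:b,c:e]=1; st(q&(X>.05),nm)
```

```text
railall 4260 [ 0.479 -0.049  0.012] [0.564 0.241 0.103] [0.519 0.1   0.041]
rect ((0.5214239954948425, 0.09515690803527832), (0.28961190581321716, 0.06689376384019852), 86.11537170410156)
(0.09, 0.105) 564 [0.498 0.071 0.09 ] [0.546 0.12  0.103] [0.521 0.096 0.099]
((0.5221132040023804, 0.0957629531621933), (0.04835319519042969, 0.048823677003383636), 88.00479888916016)
(0.06, 0.075) 116 [0.498 0.082 0.062] [0.541 0.156 0.075] [0.524 0.149 0.067]
((0.5179605484008789, 0.11877533793449402), (0.07902093231678009, 0.029695825651288033), 75.6934585571289)
(0.04, 0.05) 1399 [ 0.481 -0.049  0.04 ] [0.558 0.161 0.05 ] [0.515 0.092 0.045]
((0.5195454955101013, 0.05576683208346367), (0.2092898190021515, 0.06430050730705261), 85.95858001708984)
(0.015, 0.027) 1891 [ 0.48  -0.043  0.015] [0.564 0.241 0.027] [0.522 0.161 0.022]
((0.5221179723739624, 0.09718482196331024), (0.28556233644485474, 0.0637175664305687), 85.88158416748047)
((0.5225623846054077, 0.09557176381349564), 0.02539367601275444)
tape 719 [0.582 0.184 0.008] [0.647 0.249 0.024] [0.614 0.216 0.02 ]
dish 453 [0.589 0.067 0.008] [0.669 0.149 0.022] [0.628 0.106 0.009]
vial 175 [ 0.598 -0.011  0.008] [0.622 0.012 0.053] [0.606 0.004 0.045]
mach 29173 [0.396 0.361 0.05 ] [0.909 0.659 0.376] [0.627 0.51  0.17 ]
mon 32150 [ 0.702 -0.137  0.072] [0.806 0.372 0.377] [0.762 0.14  0.243]
```

```bash
python3 -m inch '[{"x":0.35,"y":0.94},{"x":0.35,"y":0.94},{"x":0.35,"y":0.94},{"x":0.35,"y":0.94},{"x":0.35,"y":0.94}]' -1 20
python3 -m inch '[{"x":0.35,"y":0.94},{"x":0.35,"y":0.94},{"x":0.35,"y":0.94},{"x":0.35,"y":0.94},{"x":0.35,"y":0.94}]'
```

```text
validation failed for argument at $[0]...
validation failed for argument at $[0]...
```

```bash
python3 -m inch '[{"x":0.35,"y":0.94,"z":0,"yaw":0},{"x":0.35,"y":0.94,"z":0,"yaw":0},{"x":0.35,"y":0.94,"z":0,"yaw":0},{"x":0.35,"y":0.94,"z":0,"yaw":0},{"x":0.35,"y":0.94,"z":0,"yaw":0}]' -1 20
python3 -m inch '[{"x":0.35,"y":0.94,"z":0,"yaw":0},{"x":0.35,"y":0.94,"z":0,"yaw":0},{"x":0.35,"y":0.94,"z":0,"yaw":0},{"x":0.35,"y":0.94,"z":0,"yaw":0},{"x":0.35,"y":0.94,"z":0,"yaw":0}]'
```

```text
time_s: 0.52
tcp_pos: [0.1881, 0.5235, 0.197]
eef_rot: [179.5, -0.1, -15.2]
contact_force: [-0.1, -0.6, 0.6]
gripper_width: 0.0601
time_s: 0.93
tcp_pos: [0.1995, 0.3905, 0.1959]
eef_rot: [179.3, -0.1, -15.2]
contact_force: [0.4, -0.0, 1.5]
gripper_width: 0.0264
```

```bash
python3 -m inch '[{"x":0.77,"y":0.52,"z":0,"yaw":1},{"x":0.8,"y":0.45,"z":0,"yaw":1},{"x":0.84,"y":0.4,"z":0,"yaw":1},{"x":0.86,"y":0.34,"z":0,"yaw":1},{"x":0.88,"y":0.28,"z":0,"yaw":1}]'
python3 -m inch '[{"x":0.9,"y":0.22,"z":0,"yaw":1},{"x":0.91,"y":0.15,"z":0,"yaw":1},{"x":0.92,"y":0.08,"z":0,"yaw":1},{"x":0.92,"y":0,"z":0,"yaw":1},{"x":0.92,"y":-0.06,"z":0,"yaw":1}]'
```

```text
time_s: 1.35
tcp_pos: [0.2754, 0.2959, 0.1967]
eef_rot: [179.4, -0.3, -35.7]
contact_force: [0.6, 0.2, -0.4]
gripper_width: 0.0005
time_s: 1.77
tcp_pos: [0.3531, 0.2029, 0.1974]
eef_rot: [179.5, -0.4, -56.6]
contact_force: [-0.8, -0.2, 0.4]
gripper_width: 0.0003
```

```bash
python3 -m inch '[{"x":0.46,"y":-0.63,"z":0,"yaw":1},{"x":0.42,"y":-0.66,"z":0,"yaw":1},{"x":0.36,"y":-0.69,"z":0,"yaw":1},{"x":0.31,"y":-0.71,"z":0,"yaw":1},{"x":0.26,"y":-0.74,"z":0,"yaw":1}]'
python3 -m inch '[{"x":0.2,"y":-0.75,"z":0,"yaw":1},{"x":0.15,"y":-0.76,"z":0,"yaw":1},{"x":0.1,"y":-0.77,"z":0,"yaw":1},{"x":0.05,"y":-0.77,"z":0,"yaw":1},{"x":0,"y":0,"z":0,"yaw":0}]'
python3 - <<'E'
from h import *
s=r.get_state(); print(s['tcp_pos'],s['eef_rot'],s['contact_force'])
snap('wrist','w1'); print(r.camera_info('wrist')['pose'].round(3))
E
```

```text
time_s: 2.18
tcp_pos: [0.4531, 0.1921, 0.1968]
eef_rot: [179.6, -0.5, -77.8]
contact_force: [-0.3, 0.3, -0.3]
gripper_width: 0.0005
time_s: 2.6
tcp_pos: [0.536, 0.1854, 0.1938]
eef_rot: [179.6, -0.8, -95.0]
contact_force: [0.2, -0.6, 0.4]
gripper_width: -0.0001
[0.53598095 0.18541035 0.19383726] [179.6483569   -0.7604236  -95.04713052] [ 0.17146904 -0.64474737  0.44225096]
[[-0.996  0.084  0.018  0.528]
 [ 0.086  0.952  0.294  0.104]
 [ 0.007  0.295 -0.956  0.375]
 [ 0.     0.     0.     1.   ]]
```

View pics/w1.png

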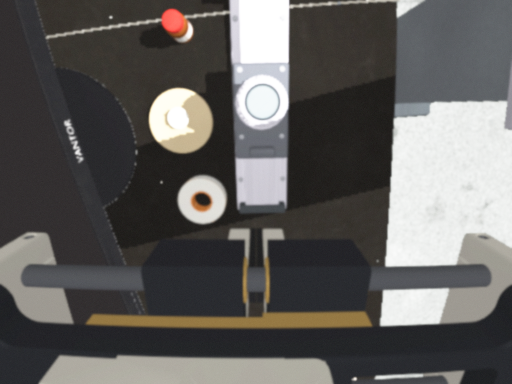

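The wrist view has -y up and +x left. The collar is at (262,101), the tab's dark strip is at about (261,150), the rail end is at (262,208), and the closed fingers sit over the rail line. I'll take one refinement measurement of the collar and tab from this view.

```bash
cat >> h.py <<'E'
def world(f):
    t=np.load(f'pics/{f}.npz'); v,u=np.mgrid[0:384,0:512]
    n=cv2.undistortPoints(np.stack([u,v],-1).reshape(-1,1,2).astype(float),t['mtx'],np.array([float(t['k1']),0,0,0]))[:,0]
    P=t['pose']; return ((np.c_[n,np.ones(len(n))]*t['d'].reshape(-1,1))@P[:3,:3].T+P[:3,3]).reshape(384,512,3)
E
python3 - <<'E'
from h import *
W=world('w1'); q=np.zeros((384,512),bool); q[0:218,225:300]=1
Z=W[...,2]
def rec(m,n): 
    p=W[m]; print(n,len(p),p.min(0).round(4),p.max(0).round(4),np.round(cv2.minAreaRect(p[:,:2].astype(np.float32))[0],4),cv2.minAreaRect(p[:,:2].astype(np.float32))[1:])
c=q&(Z>.092)&(Z<.11); rec(c,'collar'); print(cv2.minEnclosingCircle(W[c][:,:2].astype(np.float32)), np.median(W[c],0))
q2=q.copy(); q2[:133]=0
rec(q2&(Z>.055)&(Z<.075),'tab'); rec(q2&(Z>.038)&(Z<.05),'car'); 
q2[:155]=0; rec(q2&(Z>.01)&(Z<.035),'rail')
E
```

```text
collar 1961 [0.4968 0.0732 0.092 ] [0.546  0.1226 0.0996] [0.5216 0.0982] ((0.04889485985040665, 0.048685573041439056), 21.804645538330078)
((0.5212569832801819, 0.09782851487398148), 0.025149542838335037) [0.52132187 0.09775512 0.09688349]
tab 289 [0.5104 0.1463 0.0552] [0.5397 0.1593 0.0667] [0.5251 0.1532] ((0.012365476228296757, 0.028859904035925865), 86.23506164550781)
car 1054 [0.4922 0.1297 0.0392] [0.5573 0.1645 0.05  ] [0.5245 0.1477] ((0.03089236468076706, 0.06404516100883484), 84.90597534179688)
rail 2008 [0.4991 0.1657 0.01  ] [0.5814 0.2439 0.0249] [0.5392 0.2043] ((0.076279416680336, 0.08236024528741837), 87.26677703857422)
```

```bash
python3 -m inch '[{"x":0,"y":0.16,"z":0.9,"yaw":0},{"x":0,"y":0.16,"z":0.9,"yaw":0},{"x":0,"y":0,"z":0.9,"yaw":-0.25},{"x":0,"y":0,"z":0.9,"yaw":0},{"x":0,"y":0,"z":0.8,"yaw":0}]'
python3 -m inch '[{"x":0,"y":0,"z":0.4,"yaw":0},{"x":0,"y":0,"z":0,"yaw":0}]'
```

```text
time_s: 3.07
tcp_pos: [0.5255, 0.1858, 0.0845]
eef_rot: [179.9, -0.4, -93.5]
contact_force: [-0.1, -0.2, 0.2]
gripper_width: 0.0006
time_s: 3.23
tcp_pos: [0.5209, 0.184, 0.0698]
eef_rot: [179.6, -0.7, -93.3]
contact_force: [-0.3, -0.8, -0.1]
gripper_width: 0.0004
```

```bash
python3 -m inch '[{"x":0.1,"y":-0.25,"z":0.1,"yaw":0},{"x":0.3,"y":0,"z":0,"yaw":0.1},{"x":0.4,"y":0,"z":0,"yaw":0},{"x":0.4,"y":0,"z":0,"yaw":0},{"x":0.4,"y":0,"z":0,"yaw":0}]'
python3 -m inch '[{"x":0.5,"y":0,"z":0,"yaw":0},{"x":0.5,"y":0,"z":0,"yaw":0},{"x":0.5,"y":0,"z":0,"yaw":0}]'
```

```text
time_s: 3.65
tcp_pos: [0.5251, 0.1425, 0.0702]
eef_rot: [179.7, -0.6, -93.4]
contact_force: [-0.5, -0.5, -0.1]
gripper_width: 0.0004
time_s: 3.9
tcp_pos: [0.5236, 0.1047, 0.0717]
eef_rot: [179.9, -0.1, -93.5]
contact_force: [-1.6, 8.9, -5.7]
gripper_width: 0.0006
```

```bash
python3 -m inch '[{"x":0.25,"y":0,"z":0.12,"yaw":0},{"x":0.3,"y":0,"z":0.12,"yaw":0},{"x":0.3,"y":0,"z":0.1,"yaw":0}]'
python3 -m inch '[{"x":0.3,"y":0,"z":0.05,"yaw":0},{"x":0.3,"y":0,"z":0,"yaw":0}]'
python3 -m inch '[{"x":0.3,"y":0,"z":0,"yaw":0},{"x":0.3,"y":0,"z":0,"yaw":0}]'
```

```text
time_s: 4.15
tcp_pos: [0.5253, 0.0843, 0.0666]
eef_rot: [-179.5, 0.5, -93.6]
contact_force: [-3.2, 8.6, 9.5]
gripper_width: 0.0004
time_s: 4.32
tcp_pos: [0.5266, 0.0703, 0.0678]
eef_rot: [-179.2, 0.8, -93.7]
contact_force: [-2.3, 9.0, 3.9]
gripper_width: 0.0006
time_s: 4.48
tcp_pos: [0.5278, 0.0564, 0.07]
eef_rot: [-178.8, 1.2, -93.7]
contact_force: [-1.6, 8.4, 3.1]
gripper_width: 0.0001
```

Run:
```python
from h import *
a,_=snap('top','t1'); b,_=snap('wrist','w2')
A=cv2.resize(a[150:290,200:400],None,fx=2.5,fy=2.5,interpolation=3)
c=np.zeros((384,800-0,3),np.uint8); 
B=cv2.resize(b,(400,300)); o=np.zeros((350,900-0,3),np.uint8); o[:,:500]=A; o[:300,500:]=B
o=cv2.resize(o,(800,311)); cv2.imwrite('pics/m1.png',o[:,:,::-1]); print(r.get_state()['contact_force'])
```

```text
[0.05664298 3.43267091 2.13006553]
```

View pics/m1.png

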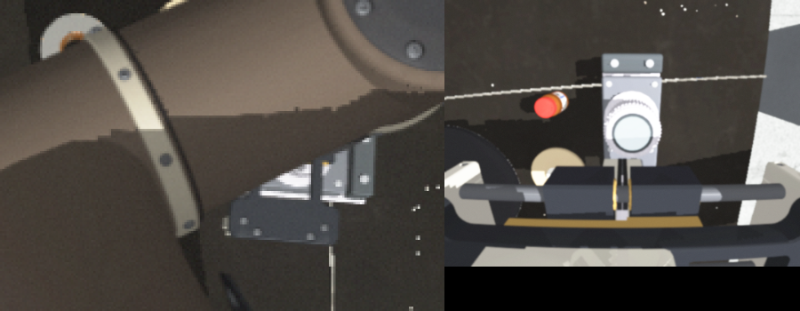

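The arm hides most of the top view. The wrist view shows the collar still short of the stop, with the collar at about (632,132) in the mosaic and the stop at (632,63). I'll measure that gap.

Run:
```python
from h import *
W=world('w2'); Z=W[...,2]; q=np.zeros((384,512),bool); q[55:232,190:300]=1
for n,lo,hi,r0,r1 in(('collar',.088,.11,55,215),('carr/stop',.037,.05,55,215)):
    m=q&(Z>lo)&(Z<hi); m[:r0]=0; m[r1:]=0; p=W[m]; print(n,len(p),p.min(0).round(4),p.max(0).round(4),cv2.minEnclosingCircle(p[:,:2].astype(np.float32)) if n=='collar' else '')
print('profile along rail:')
for v in range(66,230,4):
    for u in (216,222): print(v,u,W[v,u].round(3),end=' ')
    print()
```

```text
collar 4115 [ 0.4978 -0.0043  0.088 ] [0.5409 0.0369 0.0992] ((0.516647219657898, 0.019807565957307816), 0.024890419095754623)
carr/stop 5228 [ 0.49   -0.0486  0.0371] [0.5502 0.0572 0.0492] 
profile along rail:
66 216 [ 0.555 -0.061 -0.002] 66 222 [ 0.55  -0.061 -0.004] 
70 216 [ 0.555 -0.058 -0.002] 70 222 [ 0.55  -0.058 -0.001] 
74 216 [ 0.555 -0.055 -0.002] 74 222 [ 0.55  -0.055 -0.002] 
78 216 [ 0.556 -0.052 -0.003] 78 222 [ 0.551 -0.051 -0.003] 
82 216 [ 0.556 -0.049 -0.002] 82 222 [ 0.551 -0.048 -0.002] 
86 216 [ 0.557 -0.045 -0.003] 86 222 [ 0.551 -0.045 -0.002] 
90 216 [ 0.557 -0.042 -0.002] 90 222 [ 0.552 -0.042 -0.002] 
94 216 [ 0.557 -0.039 -0.003] 94 222 [ 0.552 -0.038 -0.001] 
98 216 [ 0.518 -0.032  0.249] 98 222 [ 0.552 -0.035 -0.002] 
102 216 [ 0.558 -0.032 -0.002] 102 222 [ 0.552 -0.032 -0.001] 
106 216 [ 0.558 -0.029 -0.003] 106 222 [ 0.553 -0.028 -0.003] 
110 216 [ 0.559 -0.025 -0.003] 110 222 [ 0.553 -0.025 -0.001] 
114 216 [ 0.559 -0.022 -0.002] 114 222 [ 0.554 -0.021 -0.002] 
118 216 [ 0.559 -0.018 -0.002] 118 222 [ 0.554 -0.018 -0.004] 
122 216 [ 0.559 -0.015 -
[... 975 characters left out ...]
-0.002] 
186 216 [ 0.566  0.045 -0.002] 186 222 [ 0.561  0.046 -0.003] 
190 216 [ 0.567  0.049 -0.002] 190 222 [ 0.561  0.05  -0.003] 
194 216 [ 0.568  0.054 -0.003] 194 222 [ 0.562  0.054 -0.002] 
198 216 [ 0.568  0.058 -0.003] 198 222 [ 0.562  0.058 -0.003] 
202 216 [ 0.568  0.061 -0.002] 202 222 [ 0.562  0.062 -0.001] 
206 216 [ 0.569  0.066 -0.002] 206 222 [ 0.563  0.067 -0.003] 
210 216 [ 0.569  0.07  -0.003] 210 222 [ 0.563  0.071 -0.002] 
214 216 [ 0.57   0.074 -0.002] 214 222 [ 0.564  0.075 -0.003] 
218 216 [ 0.57   0.079 -0.001] 218 222 [ 0.564  0.08  -0.003] 
222 216 [ 0.571  0.083 -0.002] 222 222 [ 0.565  0.084 -0.003] 
226 216 [ 0.571  0.088 -0.002] 226 222 [ 0.565  0.088 -0.003]
```

Run:
```python
from h import *
b,_=snap('side','s1'); w=np.load('pics/w2.npz')['im']
A=cv2.resize(b[170:320,170:320],(600,600),interpolation=3)[:, :400+0]
A=cv2.resize(b[180:320,190:290],(400,560),interpolation=3); B=cv2.resize(w[120:260,190:290],(400,560),interpolation=3)
cv2.imwrite('pics/m2.png',np.hstack([A,B])[:,:,::-1])
W=world('w2')
for v in range(150,260,6): print(v,W[v,215].round(3),W[v,228].round(3),W[v,240].round(3))
```

```text
150 [ 0.564  0.01  -0.003] [0.545 0.004 0.042] [0.536 0.003 0.048]
156 [ 0.564  0.016 -0.002] [0.546 0.008 0.042] [0.534 0.003 0.069]
162 [ 0.565  0.022 -0.003] [0.546 0.013 0.042] [0.533 0.004 0.087]
168 [ 0.566  0.027 -0.003] [0.547 0.017 0.044] [0.533 0.006 0.093]
174 [ 0.566  0.033 -0.002] [0.547 0.023 0.041] [0.533 0.009 0.095]
180 [ 0.567  0.039 -0.003] [0.548 0.028 0.041] [0.533 0.012 0.095]
186 [ 0.567  0.045 -0.002] [0.549 0.033 0.04 ] [0.533 0.016 0.096]
192 [ 0.568  0.051 -0.002] [0.549 0.038 0.041] [0.533 0.019 0.097]
198 [ 0.569  0.058 -0.003] [ 0.556  0.058 -0.002] [0.534 0.023 0.096]
204 [ 0.569  0.063 -0.001] [ 0.557  0.064 -0.002] [0.534 0.027 0.097]
210 [ 0.57   0.07  -0.002] [ 0.557  0.07  -0.001] [0.534 0.031 0.097]
216 [ 0.571  0.077 -0.003] [ 0.558  0.077 -0.002] [0.541 0.058 0.044]
222 [ 0.572  0.083 -0.002] [ 0.559  0.084 -0.002] [0.541 0.063 0.044]
228 [ 0.573  0.09  -0.002] [ 0.559  0.09  -0.001] [0.542 0.069 0.042]
234 [ 0.573  0.096 -0.001] [ 0.56   0.098 -0.002] [0.535 0.044 0.103]
240 [0.537 0.015 0.163] [0.532 0.015 0.163] [0.528 0.014 0.164]
246 [0.536 0.015 0.167] [0.532 0.015 0.166] [0.528 0.015 0.167]
252 [0.535 0.014 0.172] [0.531 0.014 0.173] [0.527 0.015 0.171]
258 [0.535 0.014 0.177] [0.531 0.015 0.175] [0.527 0.014 0.176]
```

View pics/m2.png

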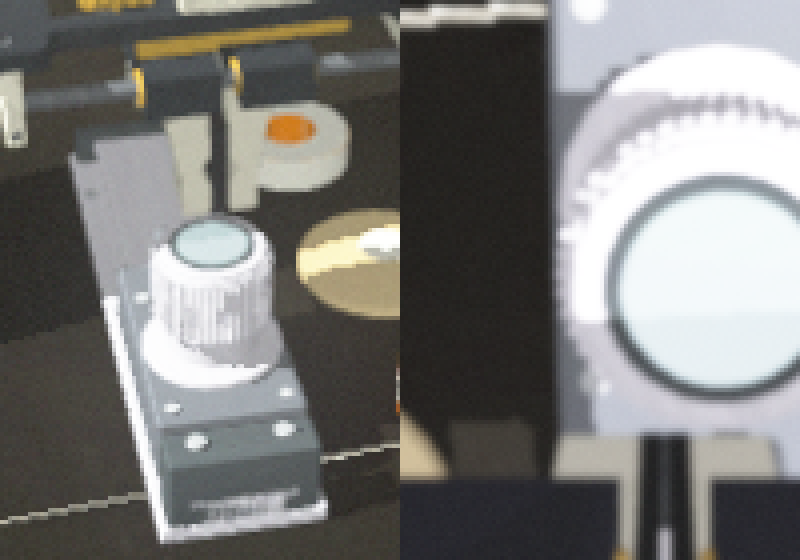

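The side crop shows the closed fingers just behind the collar, with the right fingertip ending at about (240,208). So they rode over the tab and have been pushing the collar's side. I'll check the true fingertip height from the side view.

Run:
```python
from h import *
t=np.load('pics/s1.npz'); W=world('s1'); P=t['pose']
for (cx,cy) in((240,200),(240,207),(195,205),(250,150)):
    u,v=190+cx/4,180+cy/4; d=P[:3,:3]@ray(t,u,v); o=P[:3,3]
    print((u,v),'at y=.05:',(o+d*(.05-o[1])/d[1]).round(4),'depth',W[int(v),int(u)].round(3))
print(r.get_state()['tcp_pos'],r.get_state()['eef_rot'])
```

```text
(250.0, 230.0) at y=.05: [0.5371 0.05   0.097 ] depth [0.535 0.043 0.102]
(250.0, 231.75) at y=.05: [0.5371 0.05   0.0933] depth [0.535 0.042 0.1  ]
(238.75, 231.25) at y=.05: [0.5171 0.05   0.098 ] depth [0.514 0.044 0.103]
(252.5, 217.5) at y=.05: [0.5413 0.05   0.1217] depth [0.538 0.042 0.128]
[0.52758122 0.05548012 0.06987563] [-178.832149      1.11329697  -93.72143502]
```

```bash
python3 -m inch '[{"x":0,"y":0,"z":-0.6,"yaw":0},{"x":0,"y":0,"z":-0.8,"yaw":0},{"x":-0.6,"y":0,"z":-0.8,"yaw":0},{"x":-0.9,"y":0,"z":-0.3,"yaw":0},{"x":-0.9,"y":0,"z":0,"yaw":0}]'
python3 -m inch '[{"x":-0.3,"y":0,"z":0,"yaw":0},{"x":0,"y":0,"z":0,"yaw":0}]'
python3 - <<'E'
from h import *
a,_=snap('wrist','w3'); cv2.imwrite('pics/w3v.png',a[:,:,::-1])
s=r.get_state(); print(s['tcp_pos'],s['eef_rot'],s['contact_force'])
W=world('w3'); Z=W[...,2]
def rec(m,n):
    p=W[m]
    if len(p)>5: print(n,len(p),p.min(0).round(4),p.max(0).round(4),cv2.minAreaRect(p[:,:2].astype(np.float32)))
q=np.zeros((384,512),bool); q[:232,215:300]=1
inx=(W[...,0]>.485)&(W[...,0]<.565)&q
rec(inx&(Z>.092)&(Z<.11)&(W[...,1]<.05),'collar'); rec(inx&(Z>.058)&(Z<.072)&(W[...,1]>.055)&(W[...,1]<.12),'tab'); rec(inx&(Z>.038)&(Z<.05)&(W[...,1]<.02),'carr+stop')
E
```

```text
time_s: 5.05
tcp_pos: [0.5269, 0.1081, 0.1347]
eef_rot: [-179.2, 0.8, -94.1]
contact_force: [0.6, -0.2, -0.1]
gripper_width: 0.0003
time_s: 5.22
tcp_pos: [0.5278, 0.1173, 0.1356]
eef_rot: [-179.1, 0.8, -94.0]
contact_force: [-0.0, -0.5, -0.1]
gripper_width: 0.0002
[0.52756034 0.11674046 0.13539332] [-179.13375018    0.74039233  -94.00217598] [ 0.41142857 -0.06391215  0.08712599]
collar 3310 [ 0.4909 -0.0044  0.092 ] [0.5406 0.0453 0.1   ] ((0.5157403349876404, 0.02044498920440674), (0.04945356398820877, 0.04873931407928467), 33.65665817260742)
tab 435 [0.5047 0.0689 0.058 ] [0.5346 0.082  0.0671] ((0.5195817947387695, 0.07552264630794525), (0.011820945888757706, 0.029882468283176422), 85.92732238769531)
carr+stop 2989 [ 0.485  -0.0483  0.038 ] [0.547  0.0196 0.0475] ((0.5151428580284119, -0.013249769806861877), (0.06817474216222763, 0.06116041913628578), 87.50637817382812)
```

View pics/w3v.png

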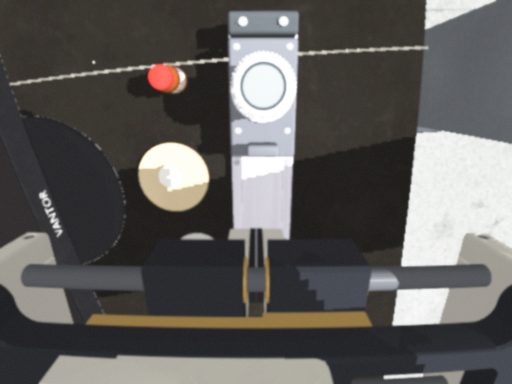

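The wrist view shows the carriage close to the stop: stop at (264,22), collar at (264,86), tab at (264,150). By measurement there may be about 3 mm left. I'll come down lower behind the tab and push it properly.

```bash
python3 -m inch '[{"x":0,"y":0.2,"z":0.8,"yaw":0},{"x":0,"y":0,"z":0.8,"yaw":0},{"x":0,"y":0,"z":0.8,"yaw":0},{"x":0,"y":0,"z":0.5,"yaw":0},{"x":0,"y":0,"z":0,"yaw":0}]'
python3 -m inch '[{"x":0,"y":0,"z":0.1,"yaw":0},{"x":0,"y":0,"z":0,"yaw":0}]'
```

```text
time_s: 5.68
tcp_pos: [0.5217, 0.1124, 0.0594]
eef_rot: [-179.2, 0.6, -94.1]
contact_force: [-0.1, 0.4, 1.3]
gripper_width: 0.0002
time_s: 5.85
tcp_pos: [0.5207, 0.1102, 0.0559]
eef_rot: [-179.4, 0.4, -94.1]
contact_force: [-0.7, 0.3, -0.6]
gripper_width: 0.0004
```

```bash
python3 -m inch '[{"x":0.25,"y":0,"z":-0.15,"yaw":0},{"x":0.25,"y":0,"z":0,"yaw":0}]'
python3 -m inch '[{"x":0.2,"y":0,"z":0,"yaw":0},{"x":0.2,"y":0,"z":0,"yaw":0}]'
python3 -m inch '[{"x":0.2,"y":0,"z":0,"yaw":0},{"x":0.2,"y":0,"z":0,"yaw":0}]'
python3 -m inch '[{"x":0.2,"y":0,"z":0,"yaw":0},{"x":0.2,"y":0,"z":0,"yaw":0}]'
```

```text
time_s: 6.02
tcp_pos: [0.5203, 0.0972, 0.0609]
eef_rot: [-179.4, 0.4, -94.1]
contact_force: [0.7, -0.3, -0.5]
gripper_width: 0.001
time_s: 6.18
tcp_pos: [0.5203, 0.0861, 0.0624]
eef_rot: [-179.2, 0.5, -94.1]
contact_force: [-0.2, 0.3, 0.1]
gripper_width: 0.0005
time_s: 6.35
tcp_pos: [0.52, 0.0749, 0.0634]
eef_rot: [-179.1, 0.6, -94.1]
contact_force: [-0.8, 0.2, -0.1]
gripper_width: 0.0003
time_s: 6.52
tcp_pos: [0.5193, 0.0637, 0.0637]
eef_rot: [-179.1, 0.6, -94.1]
contact_force: [1.0, -0.1, 0.1]
gripper_width: 0.0004
```

Run:
```python
from h import *
a,_=snap('wrist','w4'); b,_=snap('side','s2')
s=r.get_state(); print(s['tcp_pos'],s['eef_rot'],s['contact_force'])
W=world('w4'); Z=W[...,2]
q=np.zeros((384,512),bool); q[:238,215:300]=1
m=q&(Z>.092)&(Z<.11)&(W[...,1]<.047)&(W[...,0]>.485)&(W[...,0]<.55); p=W[m]; print(cv2.minAreaRect(p[:,:2].astype(np.float32)))
for v in range(190,246,5): print(v,[tuple(W[v,u].round(3)) for u in (228,240,256,268)])
A=cv2.resize(a[90:250,180:330],(380,400)); B=cv2.resize(b[150:310,170:310],(400,450))
o=np.zeros((450,780,3),np.uint8); o[:400,:380]=A; o[:,380:]=B; cv2.imwrite('pics/m3.png',o[:,:,::-1])
```

```text
[0.51908007 0.06349871 0.0635234 ] [-179.11700866    0.59232377  -94.13988247] [-0.28952173  0.59727236  0.00524532]
((0.5147292017936707, 0.02076670341193676), (0.04951569437980652, 0.04744676873087883), 83.84008026123047)
190 [(np.float64(0.531), np.float64(0.024), np.float64(0.097)), (np.float64(0.524), np.float64(0.025), np.float64(0.097)), (np.float64(0.515), np.float64(0.025), np.float64(0.098)), (np.float64(0.509), np.float64(0.025), np.float64(0.098))]
195 [(np.float64(0.531), np.float64(0.027), np.float64(0.097)), (np.float64(0.525), np.float64(0.028), np.float64(0.097)), (np.float64(0.515), np.float64(0.028), np.float64(0.098)), (np.float64(0.509), np.float64(0.028), np.float64(0.099))]
200 [(np.float64(0.532), np.float64(0.03), np.float64(0.097)), (np.float64(0.525), np.float64(0.03), np.float64(0.098)), (np.float64(0.516), np.float64(0.031), np.float64(0.098)), (np.float64(0.509), np.float64(0.031), np.float64(0.099))]
205 [(np.float64(0.532), np.float64(0.033), np.float64(0.097)), (np.float64(0.525), np.float64(0.034), np.float64(0.097)), (np.float64(0.516), np.float64(0
[... 1299 characters left out ...]
(0.543), np.float64(0.08), np.float64(0.043)), (np.float64(0.527), np.float64(0.052), np.float64(0.098)), (np.float64(0.519), np.float64(0.071), np.float64(0.063)), (np.float64(0.51), np.float64(0.053), np.float64(0.099))]
240 [(np.float64(0.524), np.float64(0.024), np.float64(0.157)), (np.float64(0.52), np.float64(0.024), np.float64(0.157)), (np.float64(0.519), np.float64(0.074), np.float64(0.064)), (np.float64(0.51), np.float64(0.025), np.float64(0.157))]
245 [(np.float64(0.524), np.float64(0.024), np.float64(0.161)), (np.float64(0.52), np.float64(0.024), np.float64(0.161)), (np.float64(0.519), np.float64(0.078), np.float64(0.066)), (np.float64(0.51), np.float64(0.026), np.float64(0.159))]
```

View pics/m3.png

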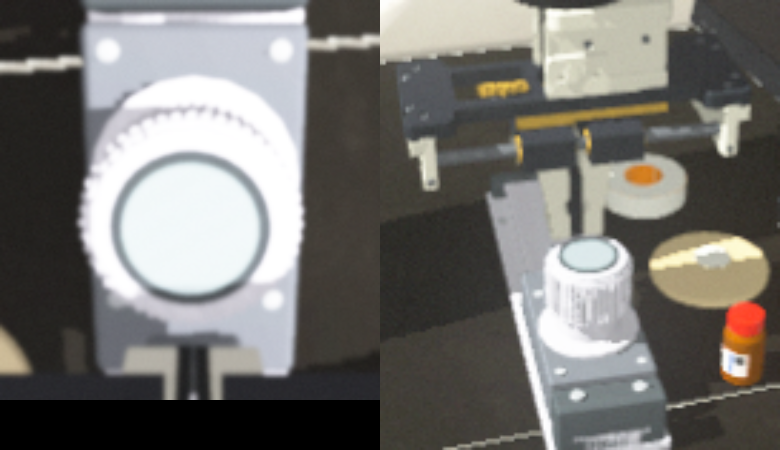

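The gap between the fingers shows the tab's face, and the fingers seem to end near z≈0.088 when they should reach 0.052. I'll check the real fingertip height against the reported TCP, open (first side image) and closed.

Run:
```python
from h import *
W=world('s0'); t=np.load('pics/s0.npz'); 
for v in range(60,96,4): print(v,[(u,*W[v,u].round(3).tolist()) for u in (30,38,44,48,62,66) if 0.3<t['d'][v,u]<1.5])
W=world('s2'); t=np.load('pics/s2.npz')
print('closed')
for v in range(200,240,4): print(v,[(u,*W[v,u].round(3).tolist()) for u in (228,236,240,247)])
```

```text
60 [(30, 0.142, 0.569, 0.309), (38, 0.162, 0.561, 0.308), (44, 0.176, 0.558, 0.308), (48, 0.184, 0.561, 0.307), (62, 0.198, 0.691, 0.28)]
64 [(30, 0.14, 0.57, 0.299), (38, 0.158, 0.569, 0.298), (44, 0.174, 0.561, 0.298), (48, 0.183, 0.556, 0.298), (62, 0.197, 0.69, 0.269)]
68 [(38, 0.152, 0.591, 0.284), (44, 0.168, 0.582, 0.284), (62, 0.195, 0.69, 0.259)]
72 [(38, 0.151, 0.59, 0.274), (44, 0.165, 0.588, 0.274), (48, 0.173, 0.599, 0.27), (62, 0.193, 0.696, 0.247)]
76 [(44, 0.163, 0.59, 0.263), (48, 0.172, 0.593, 0.262), (62, 0.192, 0.69, 0.237), (66, 0.201, 0.698, 0.235)]
80 [(44, 0.161, 0.592, 0.253), (48, 0.171, 0.59, 0.253)]
84 [(44, 0.159, 0.591, 0.243), (48, 0.169, 0.591, 0.242)]
88 [(44, 0.157, 0.593, 0.233), (48, 0.167, 0.591, 0.232)]
92 []
closed
200 [(228, 0.494, 0.025, 0.177), (236, 0.507, 0.025, 0.175), (240, 0.515, 0.033, 0.169), (247, 0.524, 0.022, 0.174)]
204 [(228, 0.493, 0.025, 0.17), (236, 0.506, 0.023, 0.169), (240, 0.521, 0.055, 0.148), (247, 0.524, 0.022, 0.167)]
208 [(228, 0.493, 0.024, 0.163), (236, 0.506, 0.023, 0.162), (240, 0.522, 0.059, 0.138), (247, 0.523, 0.021, 0.16)]
212 [(228, 0.499, 0.051, 0.139), (236, 0.513, 0.053, 0.136), (240, 0.521, 0.055, 0.133), (247, 0.531, 0.049, 0.135)]
216 [(228, 0.499, 0.052, 0.131), (236, 0.512, 0.049, 0.13), (240, 0.52, 0.053, 0.127), (247, 0.531, 0.049, 0.127)]
220 [(228, 0.499, 0.052, 0.122), (236, 0.513, 0.051, 0.121), (240, 0.52, 0.053, 0.118), (247, 0.532, 0.051, 0.118)]
224 [(228, 0.503, 0.068, 0.104), (236, 0.514, 0.056, 0.109), (240, 0.52, 0.051, 0.112), (247, 0.532, 0.05, 0.11)]
228 [(228, 0.526, 0.173, 0.024), (236, 0.513, 0.052, 0.104), (240, 0.52, 0.053, 0.102), (247, 0.532, 0.05, 0.102)]
232 [(228, 0.523, 0.159, 0.024), (236, 0.512, 0.051, 0.097), (240, 0.52, 0.054, 0.093), (247, 0.532, 0.05, 0.094)]
236 [(228, 0.52, 0.147, 0.023), (236, 0.508, 0.032, 0.102), (240, 0.515, 0.034, 0.1), (247, 0.526, 0.029, 0.101)]
```

Both views agree that the real fingertips are about 26 mm above the reported TCP height, where the notes put them 11 mm below it. That's roughly a 37 mm tool-length mismatch; x and y are fine. I'll correct by that amount: back off, descend to a reported z of about 0.029 and push the tab.

```bash
python3 -m inch '[{"x":-0.7,"y":0,"z":0,"yaw":0},{"x":-0.7,"y":0,"z":0,"yaw":0},{"x":-0.5,"y":0,"z":0,"yaw":0},{"x":0,"y":0,"z":0,"yaw":0}]'
python3 -m inch '[{"x":0,"y":-0.1,"z":0.7,"yaw":0},{"x":0,"y":0,"z":0.6,"yaw":0},{"x":0,"y":0,"z":0,"yaw":0}]'
```

```text
time_s: 6.95
tcp_pos: [0.5228, 0.1117, 0.064]
eef_rot: [-179.1, 0.6, -94.3]
contact_force: [-0.0, 0.1, 0.3]
gripper_width: 0.0006
time_s: 7.2
tcp_pos: [0.5268, 0.1137, 0.0315]
eef_rot: [-179.0, 0.7, -94.1]
contact_force: [-1.6, -1.2, -0.6]
gripper_width: 0.0006
```

```bash
python3 -m inch '[{"x":0.2,"y":0.1,"z":0.1,"yaw":0},{"x":0.2,"y":0.05,"z":0,"yaw":0}]'
python3 -m inch '[{"x":0.2,"y":0,"z":0,"yaw":0},{"x":0.2,"y":0,"z":0,"yaw":0}]'
python3 -m inch '[{"x":0.25,"y":0,"z":0,"yaw":0},{"x":0.25,"y":0,"z":0,"yaw":0}]'
```

```text
time_s: 7.37
tcp_pos: [0.522, 0.1039, 0.0284]
eef_rot: [-179.1, 0.6, -94.0]
contact_force: [-1.6, -0.9, -0.6]
gripper_width: 0.0003
time_s: 7.53
tcp_pos: [0.5211, 0.0928, 0.0292]
eef_rot: [-179.0, 0.6, -94.0]
contact_force: [-1.1, -0.1, 0.3]
gripper_width: 0.0005
time_s: 7.7
tcp_pos: [0.5217, 0.0892, 0.0299]
eef_rot: [-178.7, 1.6, -94.2]
contact_force: [-22.2, 62.5, -5.9]
gripper_width: 0.0005
```

The force rose to 62 N and motion stopped, so the carriage is against the stop. I'll back off now, lift, open, and swing over the collar with the jaws pre-turned anticlockwise.

```bash
python3 -m inch '[{"x":-0.4,"y":0,"z":0,"yaw":0},{"x":0,"y":0,"z":-0.8,"yaw":0},{"x":0,"y":0,"z":-0.9,"yaw":0},{"x":0,"y":0,"z":-0.9,"yaw":0}]'
python3 -m inch '[{"x":0.31,"y":0.02,"z":-0.2,"yaw":-1},{"x":0.31,"y":0.04,"z":0,"yaw":-1},{"x":0.3,"y":0.06,"z":0,"yaw":-1},{"x":0.3,"y":0.09,"z":0,"yaw":-1},{"x":0.3,"y":0.11,"z":0,"yaw":-1}]' 0.45 20
python3 -m inch '[{"x":0.29,"y":0.13,"z":0,"yaw":-1},{"x":0.28,"y":0.15,"z":0,"yaw":-1},{"x":0.27,"y":0.17,"z":0,"yaw":-1},{"x":0.26,"y":0.19,"z":0,"yaw":-1},{"x":0,"y":0,"z":0,"yaw":0}]'
python3 - <<'E'
from h import *
s=r.get_state(); snap('wrist','w5'); print(s['tcp_pos'],s['eef_rot'],s['contact_force'])
snap('side','s3')
W=world('w5'); Z=W[...,2]
m=(Z>.09)&(Z<.102)&(abs(W[...,0]-.516)<.035)&(abs(W[...,1]-.017)<.035); p=W[m]
print(len(p),p.min(0),p.max(0),cv2.minEnclosingCircle(p[:,:2].astype(np.float32)))
for f in('s3',):
    W=world(f);Z=W[...,2]; m=(Z>.09)&(Z<.102)&(abs(W[...,0]-.516)<.035)&(abs(W[...,1]-.017)<.03); p=W[m]
    print(len(p),p.min(0),p.max(0),cv2.minEnclosingCircle(p[:,:2].astype(np.float32)))
E
```

```text
time_s: 8.03
tcp_pos: [0.5179, 0.0988, 0.0945]
eef_rot: [-179.0, 1.8, -94.3]
contact_force: [0.6, 0.7, 0.1]
gripper_width: 0.0006
time_s: 8.45
tcp_pos: [0.5167, 0.0589, 0.1087]
eef_rot: [-177.5, 1.4, -73.5]
contact_force: [0.0, -0.5, 0.2]
gripper_width: 0.0283
time_s: 8.87
tcp_pos: [0.5123, 0.0219, 0.1111]
eef_rot: [-176.8, 0.5, -56.6]
contact_force: [0.4, -0.4, -0.5]
gripper_width: 0.0604
[0.51232791 0.02193399 0.11112553] [-176.83750595    0.53123449  -56.62569885] [ 0.40194293 -0.35456334 -0.53310491]
2960 [ 0.49042263 -0.0069903   0.0901267 ] [0.54050545 0.04314092 0.09957632] ((0.5153446197509766, 0.018188368529081345), 0.02566331997513771)
519 [ 0.49149826 -0.0091637   0.09001874] [0.54072335 0.03942365 0.10195579] ((0.5158326029777527, 0.01605922356247902), 0.025455787777900696)
```

```bash
python3 -m inch '[{"x":0.22,"y":0.04,"z":0,"yaw":0.2},{"x":0,"y":0,"z":0.5,"yaw":0},{"x":0,"y":0,"z":0.4,"yaw":0},{"x":0,"y":0,"z":0,"yaw":0}]' 0.6 20
python3 - <<'E'
from h import *
s=r.get_state(); from scipy.spatial.transform import Rotation as R
M=R.from_euler('xyz',s['eef_rot'],degrees=True).as_matrix(); g=s['tcp_pos']-.045*M[:,2]
d=np.array([.5155,.0175,.083])-g; print(s['tcp_pos'],s['eef_rot'],'grasp',g,'move units',(M.T@d)/.025)
E
```

```text
time_s: 9.3
tcp_pos: [0.5176, 0.0188, 0.0893]
eef_rot: [-176.6, 0.6, -58.3]
contact_force: [-1.2, 0.5, -0.8]
gripper_width: 0.0699
[0.51757971 0.01875918 0.08932445] [-176.62674267    0.56832421  -58.2649628 ] grasp [0.51556214 0.01698749 0.13424428] move units [1.58977512e-03 1.11960344e-01 2.04681471e+00]
```

```bash
python3 -m inch '[{"x":0,"y":0.1,"z":0.5,"yaw":0},{"x":0,"y":0,"z":0.6,"yaw":0},{"x":0,"y":0,"z":0.6,"yaw":0},{"x":0,"y":0,"z":0.2,"yaw":0},{"x":0,"y":0,"z":0,"yaw":0}]'
python3 -m inch '[{"x":0,"y":0,"z":0,"yaw":0},{"x":0,"y":0,"z":0,"yaw":0},{"x":0,"y":0,"z":0,"yaw":0},{"x":0,"y":0,"z":0,"yaw":0}]' -1 25
python3 - <<'E'
from h import *
s=r.get_state(); from scipy.spatial.transform import Rotation as R
M=R.from_euler('xyz',s['eef_rot'],degrees=True).as_matrix(); g=s['tcp_pos']-.045*M[:,2]
print(g,s['moment'],s['joints'])
E
```

```text
time_s: 9.72
tcp_pos: [0.5188, 0.02, 0.0407]
eef_rot: [-176.6, 0.5, -58.5]
contact_force: [-0.1, -0.4, -0.5]
gripper_width: 0.0705
time_s: 10.05
tcp_pos: [0.5178, 0.0195, 0.0417]
eef_rot: [-176.8, 0.6, -58.5]
contact_force: [0.1, -1.7, -5.1]
gripper_width: 0.0504
[0.51588108 0.01781809 0.0866174 ] [-1.18387948  0.0998534  -0.00283993] [ 23.02299371  14.14965769 -32.30395538  -1.57618745 -40.48090776
   9.63874685]
```

```bash
python3 -m inch '[{"x":0,"y":0,"z":0.12,"yaw":0},{"x":0,"y":0,"z":0.1,"yaw":0},{"x":0,"y":0,"z":0.05,"yaw":0}]'
python3 -m inch '[{"x":0,"y":0,"z":0.1,"yaw":0},{"x":0,"y":0,"z":0.05,"yaw":0}]'
```

```text
time_s: 10.3
tcp_pos: [0.5182, 0.0193, 0.0374]
eef_rot: [-176.7, 0.5, -58.4]
contact_force: [-9.2, 0.8, 19.4]
gripper_width: 0.0503
time_s: 10.47
tcp_pos: [0.5185, 0.0193, 0.0369]
eef_rot: [-176.7, 0.4, -58.4]
contact_force: [-8.0, 0.3, 14.3]
gripper_width: 0.0495
```

```bash
python3 -m inch '[{"x":0,"y":0,"z":0,"yaw":0.8},{"x":0,"y":0,"z":0.02,"yaw":0.8},{"x":0,"y":0,"z":0.04,"yaw":0.8}]'
python3 -c "from plant import r;print(r.get_state()['moment'])"
```

```text
time_s: 10.72
tcp_pos: [0.5184, 0.0195, 0.0375]
eef_rot: [-176.7, 1.0, -68.1]
contact_force: [-2.2, -0.2, 5.0]
gripper_width: 0.0499
[-0.59544003  1.37317734  0.06677816]
```

```bash
python3 -m inch '[{"x":0,"y":0,"z":0.05,"yaw":0.8},{"x":0,"y":0,"z":0.05,"yaw":0.8},{"x":0,"y":0,"z":0.05,"yaw":0.8}]'
python3 -m inch '[{"x":0,"y":0,"z":0.05,"yaw":0.7},{"x":0,"y":0,"z":0.05,"yaw":0.7}]'
python3 -c "from plant import r;print(r.get_state()['moment'])"
```

```text
time_s: 10.97
tcp_pos: [0.5184, 0.0193, 0.0358]
eef_rot: [-176.9, 1.5, -78.2]
contact_force: [-3.6, -0.6, 4.6]
gripper_width: 0.0495
time_s: 11.13
tcp_pos: [0.5184, 0.0194, 0.0342]
eef_rot: [-177.1, 1.8, -84.1]
contact_force: [-3.0, -1.0, 4.9]
gripper_width: 0.05
[-0.3981308   1.49425768  0.10245823]
```

```bash
python3 -m inch '[{"x":0,"y":0,"z":0.1,"yaw":0},{"x":0,"y":0,"z":0.1,"yaw":0}]'
python3 -m inch '[{"x":0,"y":0,"z":0.1,"yaw":0},{"x":0,"y":0,"z":0.05,"yaw":0}]'
python3 - <<'E'
from h import *
s=r.get_state(); print(s['moment'])
snap('wrist','w6'); snap('side','s4')
for f in('w6','s4'):
    W=world(f);Z=W[...,2]; m=(abs(W[...,0]-.5155)<.016)&(abs(W[...,1]-.0175)<.016)&(Z>.07)&(Z<.11); print(f,m.sum(),np.median(Z[m]))
for f in('w5','s3'):
    W=world(f);Z=W[...,2]; m=(abs(W[...,0]-.5155)<.016)&(abs(W[...,1]-.0175)<.016)&(Z>.07)&(Z<.11); print(f,m.sum(),np.median(Z[m]))
E
```

```text
time_s: 11.3
tcp_pos: [0.5186, 0.0194, 0.0305]
eef_rot: [-177.1, 1.8, -84.2]
contact_force: [-8.8, -1.1, 26.6]
gripper_width: 0.0495
time_s: 11.47
tcp_pos: [0.5188, 0.0193, 0.0301]
eef_rot: [-177.0, 1.7, -84.2]
contact_force: [-7.4, 0.6, 14.7]
gripper_width: 0.0496
[0.32942934 3.34115169 0.11721953]
w6 1578 0.08720657906491407
s4 216 0.09058674708012729
w5 1614 0.09750049830932336
s3 231 0.10061153453059107
```

Run:
```python
from h import *
s=r.get_state(); print(s['time_s'],s['tcp_pos'],s['contact_force'],s['gripper_width'])
im,_=snap('wrist','w7'); snap('side','s5'); cv2.imwrite('pics/w7v.png',im[:,:,::-1])
for f in('s3','s5'):
    W=world(f);Z=W[...,2]; hi=.085 if f=='s5' else .095
    m=(Z>hi)&(Z<.104)&(abs(W[...,0]-.516)<.028)&(abs(W[...,1]-.017)<.028); p=W[m]; print(f,len(p),cv2.minEnclosingCircle(p[:,:2].astype(np.float32)),np.median(Z[(abs(W[...,0]-.5155)<.016)&(abs(W[...,1]-.0175)<.016)&(Z>.07)&(Z<.11)]))
s=r.get_state(); print(s['time_s'],s['tcp_pos'],s['contact_force'])
```

```text
11.5667 [0.51878369 0.0192848  0.03001663] [-9.09998536  0.28600898 19.36287063] 0.04974403678562234
s3 444 ((0.5164241790771484, 0.01652359776198864), 0.024742506444454193) 0.10061153453059107
s5 484 ((0.5161113739013672, 0.014050820842385292), 0.0299646258354187) 0.09068946971878311
11.6667 [0.51882354 0.01929797 0.03004429] [-7.79955632 -0.14779999 19.08939514]
```

View pics/w7v.png

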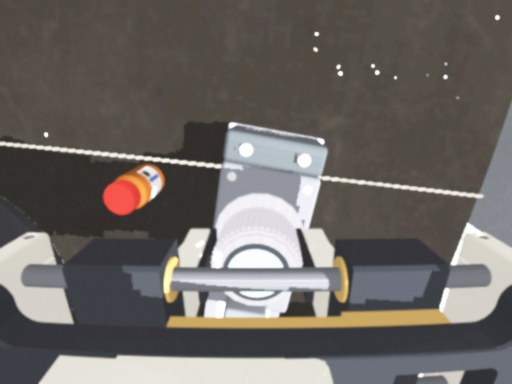

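The view shows the collar gripped at about (255,270), with the carriage edge directly against the stop at about (262,172) and no bright rail strip between them. One numeric check of that joint before I hand in.

Run:
```python
from h import *
for f in('w4','w7'):
    t=np.load(f'pics/{f}.npz'); P=t['pose']; g=t['im'].mean(2).astype(np.float32)
    # sample brightness at z=.043 along rail lines x_rail=+-0.022, world y about the stop face
    K,k=t['mtx'],np.array([float(t['k1']),0,0,0.]); Ri=np.linalg.inv(P)
    e=np.array([.068,.998]); n=np.array([.998,-.068]); c=np.array([.5155,.0175])
    for sx in(-.02,0,.02):
        ss=np.arange(-.056,-.036,.001); pts=np.array([[*(c+e*s+n*sx),.043] for s in ss])
        q=cv2.projectPoints(pts,cv2.Rodrigues(Ri[:3,:3])[0],Ri[:3,3],K,k)[0][:,0].astype(np.float32)
        print(f,sx,cv2.remap(g,q[:,0],q[:,1],1).ravel().astype(int))
```

```text
w4 -0.02 [253 253 252 251 241 192 152 146 143 133 112 129 223 252 248 207 195 205
 208 207 208]
w4 0 [148 148 146 146 146 146 146 144 141 129 111 121 178 204 192 184 193 201
 206 205 206]
w4 0.02 [251 251 250 244 217 164 143 141 138 126 109 110 169 210 200 183 193 201
 203 204 207]
w7 -0.02 [255 255 255 255 254 248 211 194 187 168 151 176 218 233 238 236 233 235
 234 230 226]
w7 0 [194 193 192 190 193 193 193 192 186 168 144 137 146 150 151 151 152 152
 151 151 151]
w7 0.02 [255 255 255 255 253 236 197 189 182 165 152 180 220 230 200 158 151 151
 151 155 155]
```

Run:
```python
from h import *
L=[('w4',90,110,190),('w5',None,0,0),('w7',115,210,340)]
o=[]
for f in('w4','w5','w7'):
    t=np.load(f'pics/{f}.npz'); Ri=np.linalg.inv(t['pose']); e=np.array([.068,.998]); c=np.array([.5155,.0175])-.047*e
    q=cv2.projectPoints(np.array([[*c,.043]]),cv2.Rodrigues(Ri[:3,:3])[0],Ri[:3,3],t['mtx'],np.array([float(t['k1']),0,0,0.]))[0][0,0]
    print(f,q); o.append(cv2.resize(cv2.getRectSubPix(t['im'],(130,100),(float(q[0]),float(q[1]))),(390,300),interpolation=2))
o.append(o[0]*0); cv2.imwrite('pics/m4.png',np.vstack([np.hstack(o[:2]),np.hstack(o[2:])])[:,:,::-1])
```

```text
w4 [255.73564538  90.4752246 ]
w5 [290.59615801 151.28706233]
w7 [272.04964179 166.54899752]
```

View pics/m4.png

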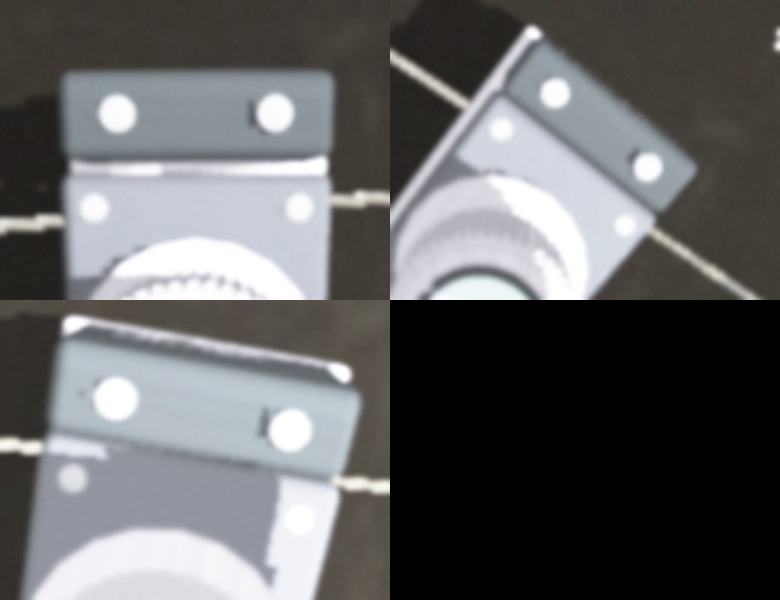

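The first crop, taken before the tab push, has a bright gap at the stop. The second (after the push) and third (now) have none, so the carriage is against the stop. The collar is home and held with about 19 N, so I'm handing in.

```bash
python3 -c "
from plant import r
s=r.get_state(); print(s['time_s'],s['tcp_pos'],s['contact_force'],s['gripper_width']); print(r.close_job())"
```

```text
11.6667 [0.51882354 0.01929797 0.03004429] [-7.79955632 -0.14779999 19.08939514] 0.04979012147683024
the job is handed in; nothing more can be done
None
```

The job is handed in at 11.7 s: the carriage is against its end stop, and the collar is pressed fully home and still held.

**What I did**
- **Carriage:** I pushed it to the stop. The last few millimetres were by the tab, until the force jumped and motion stopped.
- **Collar:** I gripped it at 25 N, pressed it down and turned it about 26° clockwise. The keyway dropped over the pin and I pushed it home.

**Last checks**
- **Collar height:** its top dropped 10.3 mm in the wrist view and 10.0 mm in the side view, which matches fully home.
- **Hold:** it is held with a steady downward push of about 19 N, and the jaws read 49.8 mm on the 50 mm collar.
- **Carriage at the stop:** the final close-up shows no gap. A brightness check along that joint was unclear, so I relied on the close-up.
- **Bystanders:** the vial is standing in the last wrist picture. The fingers never went near the dish or tape roll, but I did not re-measure any of the three.

**What went wrong or disagreed**
- **Fingertip height:** the cameras put the real fingertips about 26 mm above the reported TCP, not 11 mm below it. My first push therefore passed over the tab and moved the carriage by the collar's side; I corrected for this afterwards.
- **Stop contact force:** the wrist force reached about 62 N briefly at the stop. That is below the 120 N wrist limit, and it came through the fingers, not the gripper's body.
- **Initial press:** the first press onto the pin was firmer than intended, at 14–19 N, before I eased it to about 5 N for turning.
- **Tilt:** the tool held a tilt of about 3° through the grasp.

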